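# Square a sample carrier plate in the alignment jig and clamp it

## Task

The flat steel carrier plate lies askew in the alignment jig, with its notched corner on the peg. With the keeper still drawn back, gently push the corner diagonally opposite the peg so that the plate turns about the peg, its notch staying on it, until its edge presses on the sprung stop; then gently slide the keeper up by its tab until it clamps the plate lightly between keeper and stop, and leave it so.

Things in the scene. Friction and masses are not known exactly. Their poses are not given: they have to be found in the camera images.
- jig: fixed dark steel base plate, 300 x 190 x 10 mm, flat on the desk. Origin: centre of its underside. In its axes (mm) the peg stands at x +85, y -25; the stop is at the +x end and points to -x, the keeper at the -x end and points to +x. 'Jig x, y' below means these axes.
- peg (a point): axis of the fixed upright steel peg, 12 mm diameter, at the jig's upper face (10 mm above the desk); it rises 26 mm above that face. Axes as the jig's.
- plate: loose steel plate 120 x 80 x 12 mm, 0.85 kg, flat on the jig. In its axes (mm) x -112 to +8, y -8 to +72, less a 14 mm square notch at the corner x +8, y -8, in which the peg sits. Origin: underside, on the peg's axis while the notch bears on the peg. Yaw to the jig +0.25 to +0.48 rad at the start; it must turn clockwise (from above) to -0.1..+0.1, as the stop is set.
- corner (a point): the plate's corner to push, diagonally opposite the notch (plate x -112, y +72 mm), half-way up the plate, 16 mm above the desk. Push near it on the 80 mm edge x = -112, square to that edge (along plate +x): this keeps the notch on the peg. Sliding takes 2 to 5 N. A sideways drag along plate +y draws the notch off the peg, along -y it hinders the turn. Press some 5 N beyond sliding on the stop.
- stop: grey block 26 x 26 x 28 mm on the jig. Origin: lower edge of its -x face (jig x +115, y +30). A 10 mm thick black plunger stands out of this face 17 to 27 mm to jig -x, 18 mm above the desk; a screw sets this anew for each job, unmeasured: feel for it. It is sprung, 3 N per mm, 6 mm, then solid; it must not bear over 16 N. The plate's x = +8 edge meets it 55 mm from the peg.
- keeper: steel bar 58 x 18 x 10 mm that slides along jig x at jig y +20; stays where left, dry friction about 7 N. Drawn back (to 6 mm) at the start; its tip meets the plate's x = -112 edge after 55 to 80 mm, travel 90 mm. Pushed on until the resistance has risen some 5 N, it keeps the plate pressed on the stop. Origin: lower edge of its +x tip, 12 mm above the desk.
- tab (a point): centre of the keeper's upright black tab (10 mm along x, 36 mm along y, from 22 to 62 mm above the desk), 45 mm behind the keeper's tip. Push its face that looks to jig -x, or pinch it across x.
- pot: bystander: sample pot with white ribbed screw cap, 50 mm wide, 54 mm tall, on the desk beside the jig. Origin: centre of its underside.
- tin: bystander: round flat tin, 66 mm wide, 24 mm tall, on the desk beside the jig. Origin: centre of its underside.
- rubber_eraser: bystander: eraser in a paper sleeve, 22 x 52 x 13 mm, on the desk beside the jig. Origin: centre of its underside.
Mind the look-alikes: they are no part of the job. There is more than one size of the plate; the one meant has the size given above.

How it is judged:
By the outcome, as a careful person would: the job done as asked, in the order asked, and still so for the second after the job is handed in, with the robot touching nothing.
It also fails if it takes over 72 s, if anything falls off the work surface, if the arm or the gripper's body presses on something with over 40 N, if the wrist force passes 120 N, or if a joint passes its speed limit or range.

## Robot

A 7-joint arm with a two-finger parallel gripper is mounted at the origin on a cart in front of the work surface, level with it; the furniture and walls round the work are solid. World frame = base frame: x ahead of the robot, y to its left, z up, the work surface at z = 0. Lengths are in m, angles in rad, forces in N, time in s.
With the tool pointing down it reaches from about 0.4 to 0.9 m from the base axis. Payload 5.5 kg.
Tool frame: the origin (TCP) lies midway between the tips of the shut fingers; the grasp point (between the pads) lies 19 mm behind it (manip.grip_depth is the distance from the TCP to the grasp point, in m); z points along the fingers, y is the line along which they close (so a half turn about z gives the same grasp; the last joint's range is limited). The gripper opens to 92 mm and grips with 3 to 60 N. Pads are 19 mm wide; open, the fingers measure 130 mm over their backs; the gripper's body (75 mm by 190 mm) begins 47 mm behind the grasp point.
Start: joints at [1.601, 0.501, -0.427, 1.55, 0.221, 1.138, -0.21], TCP at [0.15, -0.632, 0.187] pointing down, gripper open.
Joint ranges: [-2.88, 2.88], [-0.31, 2.03], [-1.54, 1.56], [0.2, 2.42], [-1.41, 4.55], [0.19, 2.02], [-2.57, 2.57]. Speed limits (rad/s): [2.57, 2.57, 3.14, 3.14, 3.14, 3.14, 3.14].

## Interface

Orientations are given as a unit quaternion [x, y, z, w].
In Python, from bench import manip, effector, viewer gives the robot as it stands. Calls block until the motion is done:
- manip.move_pose(position, orientation): joint-space move of the TCP to a pose.
- manip.servo_line(position, ori=None, vel=0.15): straight line of the TCP; ori=None keeps the orientation; vel is the mean speed in m/s.
- manip.movej(angles): joint-space move.
- effector.open_jaws() and effector.close(f_grip=None): open the fingers fully, or close them until they stop; f_grip is the grip in N (None keeps the last).
- manip.sleep(seconds).
- manip.solve_ik(position, orientation): joint angles nearest the present ones, or None.
- viewer.get_image(name): name is "scene" or "top"; returns the picture (420x560x3 uint8, red, green, blue); there is no depth.
- viewer.get_calibration(name): a dict with "vfov" (degrees; the focal length in pixels is half the picture's height over the tangent of half this angle, whatever the lens; pixels are square), "cx", "cy" (the principal point, pixels), "eye" and "attitude" of the camera in the world. Camera axes: x right, y down, z forward; pixel columns grow to the right and rows downward; lengths in m; the calibration is good to about 2 mm. A picture is of the moment at which its call begins. get_calibration takes no time and is no camera call.
A pose or a line that the arm cannot do raises manip.PlanningError and nothing moves.
- manip.hand_in(): hands the job in; it is judged then, once.
Readings, each from a call of its own:
- manip.current_clock(): time.
- manip.current_q(): joint angles.
- manip.current_joint_velocities(): joint speeds.
- manip.current_tau(): joint torques, N m.
- manip.current_tool_pos(): TCP position.
- manip.current_tcp_rot(): TCP orientation.
- manip.current_force(): force on the tool from outside, world axes, zero at the start.
- manip.current_wrist_torque(): the same for the moment, N m.
- manip.current_finger_gap(): finger opening in m.
- manip.current_gripper_force(): force on a finger pad.
Only numpy, scipy, OpenCV 4.12 (cv2) and the standard library are available. Lean on these libraries where they do the work, as an engineer would, in place of code of your own. Each camera call takes 0.05 s, during which the arm holds its last target. There are 200 camera calls.

## Working session

There is one attempt and no reset: what is moved stays moved. The work goes in short steps, each a Python script; the robot and the scene stay as the last script left them, time stands still between calls to the robot, and variables do not carry over. Pictures are saved under pics/ and viewed, at most 10 in all, crops included, and the job is handed in when it is done.

```bash
mkdir -p pics; ls; python3 - <<'E'
from bench import manip, effector, viewer
import cv2
for n in("scene","top"):
    im=viewer.get_image(n); cv2.imwrite(f"pics/{n}0.png",im[:,:,::-1]); print(n,viewer.get_calibration(n))
print(manip.current_clock(),manip.current_tool_pos(),manip.current_tcp_rot(),manip.current_finger_gap(),manip.current_force())
E
```

```text
pics
scene {'vfov': 49.880708255099584, 'cx': 281.6399333070582, 'cy': 208.96208756760217, 'eye': array([ 0.12591477, -0.40505123,  0.81571159]), 'attitude': array([ 0.84705869, -0.36606484,  0.14759893, -0.35595317])}
top {'vfov': 43.19478028807943, 'cx': 289.2925422068751, 'cy': 208.28106213360758, 'eye': array([0.54907039, 0.13849846, 1.50018665]), 'attitude': array([ 0.71065392, -0.70250669,  0.0264385 , -0.02750215])}
0.1 [ 0.14971779 -0.63180884  0.18599376] [ 9.93232103e-01  1.16143094e-01 -8.01960587e-05 -8.74295209e-04] 0.09175814626576861 [ 0.53936279 -0.00899834 -0.0993798 ]
```

View pics/scene0.png

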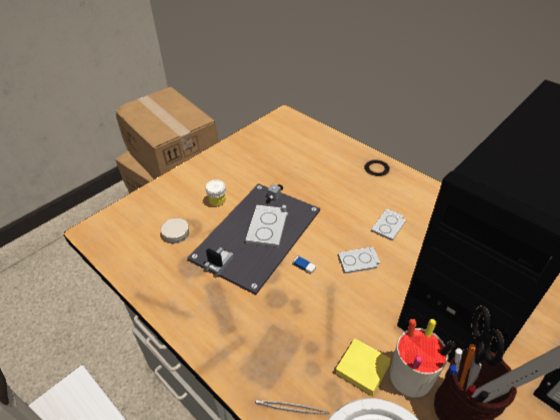

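View pics/top0.png

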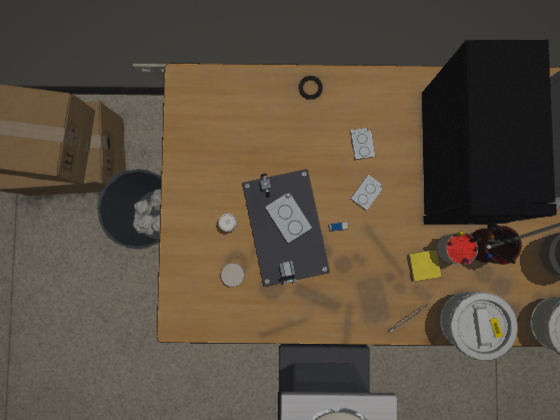

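Candidates for the plate: the one in the jig, top (288,217) / scene (267,225). Look-alikes lie off the jig at top (362,144) and (367,192), and are smaller. I choose the one in the jig. The keeper is at top (288,271), stop (265,184), pot (228,223), tin (232,275), eraser (338,227).

```bash
cat > h.py <<'E'
import numpy as np, cv2
from scipy.spatial.transform import Rotation as R
from bench import manip, effector, viewer
def cam(n):
    c=viewer.get_calibration(n); return c, R.from_quat(c["attitude"]).as_matrix(), 210/np.tan(np.radians(c["vfov"]/2))
def ray(n,uv,z):
    c,A,f=cam(n); uv=np.atleast_2d(uv)
    d=np.c_[(uv[:,0]-c["cx"])/f,(uv[:,1]-c["cy"])/f,np.ones(len(uv))]@A.T
    return c["eye"]+d*((z-c["eye"][2])/d[:,2])[:,None]
def proj(n,P):
    c,A,f=cam(n); p=(np.atleast_2d(P)-c["eye"])@A
    return np.c_[c["cx"]+f*p[:,0]/p[:,2],c["cy"]+f*p[:,1]/p[:,2]]
E
python3 - <<'E'
from h import *
t=cv2.imread("pics/top0.png"); s=cv2.imread("pics/scene0.png")
a=cv2.resize(t[160:295,215:350],(580,580),interpolation=cv2.INTER_CUBIC)
cv2.imwrite("pics/topc.png",a)
cv2.imwrite("pics/scenec.png",cv2.resize(s[175:295,180:330],(750,600),interpolation=cv2.INTER_CUBIC))
print(ray("top",[[247,186],[307,172],[326,269],[266,282]],0.01))
for n,im,c in(("top",t,(288,217)),("scene",s,(267,225))):
    hsv=cv2.cvtColor(im,cv2.COLOR_BGR2HSV); print(n,hsv[c[1],c[0]],hsv[200,262] if n=="top" else hsv[250,240])
E
```

```text
[[0.72476914 0.26167308 0.01      ]
 [0.76660166 0.09244822 0.01      ]
 [0.49410359 0.0369264  0.01      ]
 [0.45612874 0.20394954 0.01      ]]
top [105   8 133] [128  17  61]
scene [ 23   5 209] [156  16  79]
```

View pics/topc.png

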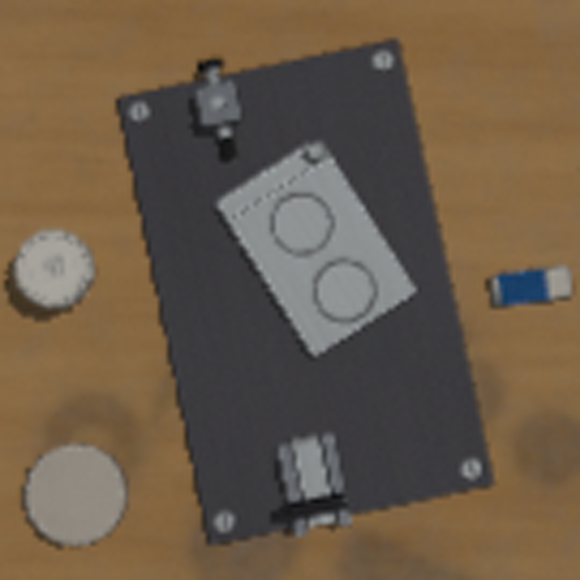

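View pics/scenec.png

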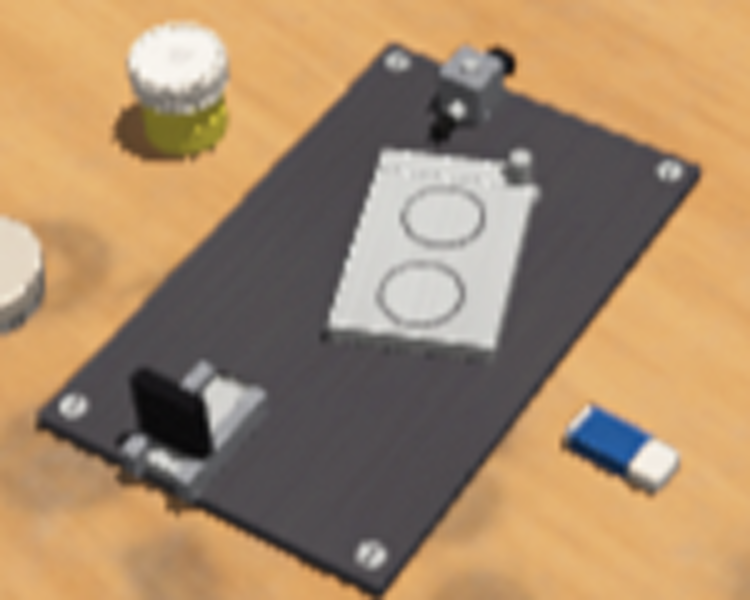

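The crops show the jig (top crop corners (118,100),(397,40),(492,485),(208,543)), the notched plate with the peg at (318,152), and the corner to push at (316,355). The keeper's tab is black at crop (310,508). The choice holds. Now I measure by masks.

```bash
cat >> h.py <<'E'
def quad(m):
    cs,_=cv2.findContours(m,cv2.RETR_EXTERNAL,cv2.CHAIN_APPROX_NONE); c=max(cs,key=cv2.contourArea)
    return c[:,0,:].astype(float)
E
python3 - <<'E'
from h import *
out={}
for n,seed in(("top",(288,217)),("scene",(267,225))):
    im=cv2.imread(f"pics/{n}0.png"); hsv=cv2.cvtColor(im,cv2.COLOR_BGR2HSV)
    # jig: low sat (vs wood), local
    roi=np.zeros(im.shape[:2],np.uint8); p=ray  # noqa
    x0,y0,x1,y1=(240,165,330,290) if n=="top" else (185,180,325,295)
    roi[y0:y1,x0:x1]=255
    jig=cv2.bitwise_and(cv2.inRange(hsv,(0,0,0),(180,80,255)),roi)
    jig=cv2.morphologyEx(jig,cv2.MORPH_OPEN,np.ones((9,9)))
    pl=cv2.bitwise_and(cv2.inRange(hsv,(0,0,100 if n=="top" else 140),(180,50,255)),roi)
    pl=cv2.morphologyEx(pl,cv2.MORPH_OPEN,np.ones((3,3)))
    for nm,m,z in(("jig",jig,.010),("plate",pl,.022)):
        w=ray(n,quad(m),z)[:,:2]
        r=cv2.minAreaRect((w*1000).astype(np.float32))
        print(n,nm,np.round(r[0],1),np.round(r[1],1),round(r[2],2)); print(np.round(cv2.boxPoints(r),1).tolist())
# black tab, in both views
for n,b in(("top",(275,270,305,292)),("scene",(203,246,226,270))):
    im=cv2.imread(f"pics/{n}0.png").max(2)[b[1]:b[3],b[0]:b[2]]
    m=(im<40).astype(np.uint8); k,l,st,ce=cv2.connectedComponentsWithStats(m); i=1+st[1:,4].argmax(); print(n,"tab",st[i],ce[i]+b[:2])
E
```

```text
top jig [609.5 151.6] [305.6 190.7] 12.56
[[439.6000061035156, 211.39999389648438], [481.0, 25.299999237060547], [779.4000244140625, 91.80000305175781], [737.9000244140625, 277.8999938964844]]
top plate [638.2 144.4] [120.5  79.4] 33.0
[[566.0999755859375, 144.89999389648438], [609.2999877929688, 78.30000305175781], [710.4000244140625, 143.89999389648438], [667.0999755859375, 210.5]]
scene jig [623.  153.4] [325.8 189.8] 12.67
[[443.20001220703125, 210.3000030517578], [484.79998779296875, 25.0], [802.7000122070312, 96.5], [761.0999755859375, 281.70001220703125]]
scene plate [642.3 145.6] [122.4  80.8] 33.03
[[568.9000244140625, 146.10000610351562], [613.0, 78.4000015258789], [715.5999755859375, 145.10000610351562], [671.5999755859375, 212.89999389648438]]
top tab [ 3  5 17  7 52] [285.92307692 277.78846154]
scene tab [  3   3  16  18 178] [213.69101124 257.53370787]
```

```bash
python3 - <<'E'
from h import *
k=135/580
c=np.array([[118,100],[397,40],[492,485],[208,543]])*k+[215,160]
w=ray("top",c,.01)[:,:2]*1000; print("jig corners",w.round(1).tolist(),w.mean(0).round(1))
k2=.2
c=np.array([[397,62],[670,171],[371,554],[73,405]])*k2+[180,175]
ws=ray("scene",c,.012)[:,:2]*1000; print("screws scene",ws.round(1).tolist(),ws.mean(0).round(1))
c=np.array([[138,111],[383,61],[471,468],[224,521]])*k+[215,160]
wt=ray("top",c,.012)[:,:2]*1000; print("screws top",wt.round(1).tolist(),wt.mean(0).round(1))
# peg top (z=.036), both views
print("peg",ray("scene",np.array([[519,157]])*k2+[180,175],.036)*1000,ray("top",np.array([[319,151]])*k+[215,160],.036)*1000)
print("tab",ray("scene",[[213.7,257.5]],.042)*1000,ray("top",[[285.9,277.8]],.062)*1000,ray("top",[[285.9,277.8]],.042)*1000)
# keeper tip
print("tip",ray("top",np.array([[305,436]])*k+[215,160],.022)*1000,ray("scene",np.array([[236,377]])*k2+[180,175],.022)*1000)
print("scene things", ray("top",[[455,245],[495,245],[495,220]],.15))
q=lambda th:(R.from_euler("z",th)*R.from_euler("x",np.pi)).as_quat()
for th in(33,12.6): print(manip.solve_ik([.55,.13,.1],q(np.radians(th))),manip.solve_ik([.45,.13,.05],q(np.radians(th))))
E
```

```text
jig corners [[732.4, 274.6], [774.3, 91.4], [483.4, 27.0], [443.9, 211.0]] [608.5 151. ]
screws scene [[728.6, 260.4], [764.8, 100.3], [498.0, 41.6], [462.2, 201.5]] [613.4 150.9]
screws top [[725.0, 261.2], [760.0, 100.5], [494.3, 40.9], [458.3, 200.7]] [609.4 150.8]
peg [[702.43263744 146.1937556   36.        ]] [[697.52452781 141.89175412  36.        ]]
tab [[475.75088381 144.63163286  42.        ]] [[471.21483733 148.26108203  62.        ]] [[470.13214674 148.39684492  42.        ]]
tip [[513.98594733 148.82104669  22.        ]] [[519.55543588 152.17887178  22.        ]]
scene things [[ 0.56363868 -0.2805594   0.15      ]
 [ 0.56481228 -0.3820475   0.15      ]
 [ 0.62836282 -0.3831897   0.15      ]]
[ 0.51223724  0.6878746  -1.08903184  1.8300705   0.69751875  1.06738036
 -1.84264908] [ 0.46355801  0.55063225 -0.9796751   2.09225785  0.63174155  0.82663655
 -1.89513094]
[ 0.432999    0.61285086 -0.95237028  1.83220021  0.58732377  1.00800287
 -2.11406462] [ 0.30509603  0.46189615 -0.76697343  2.09634095  0.46696488  0.75731576
 -2.10884945]
```

```bash
cat >> h.py <<'E'
PEG=np.array([.700,.146]); JY=np.radians(12.6)
q=lambda th:(R.from_euler("z",th)*R.from_euler("x",np.pi)).as_quat()
def pt(th,x,y,z): 
    c,s=np.cos(th),np.sin(th); return np.array([PEG[0]+c*x-s*y,PEG[1]+s*x+c*y,z])
def loc(F,th): c,s=np.cos(th),np.sin(th); return np.array([c*F[0]+s*F[1],-s*F[0]+c*F[1],F[2]])
E
python3 - <<'E'
from h import *
T=manip.current_clock
effector.close(f_grip=20); print(T(),manip.current_finger_gap())
p=manip.current_tool_pos(); manip.servo_line([p[0],p[1],.42],vel=.3); print(T())
th=np.radians(33)
manip.move_pose(pt(th,-.1365,.058,.30),q(th)); print(T(),manip.current_q())
manip.servo_line(pt(th,-.1365,.058,.06),vel=.2)
manip.servo_line(pt(th,-.1365,.058,.015),vel=.06); print(T(),manip.current_tool_pos(),pt(th,-.1365,.058,.015),manip.current_force())
t=T();manip.servo_line(pt(th,-.1355,.058,.015),vel=.02);print("1mm step",T()-t,manip.current_force())
cv2.imwrite("pics/s1.png",viewer.get_image("scene")[170:300,180:350,::-1].repeat(4,0).repeat(4,1))
E
```

```text
1.5417 0.0004800434822157633
2.4667
5.4917 [ 0.42118377  0.33544531 -0.8652649   1.609536    0.26203863  1.31840967
 -1.47934331]
7.7417 [0.55414861 0.12052    0.01518601] [0.5539324  0.12029966 0.015     ] [ 0.43193041 -0.14817413  0.1880995 ]
1mm step 0.25 [-0.23855962 -0.37681141  0.00197461]
```

View pics/s1.png

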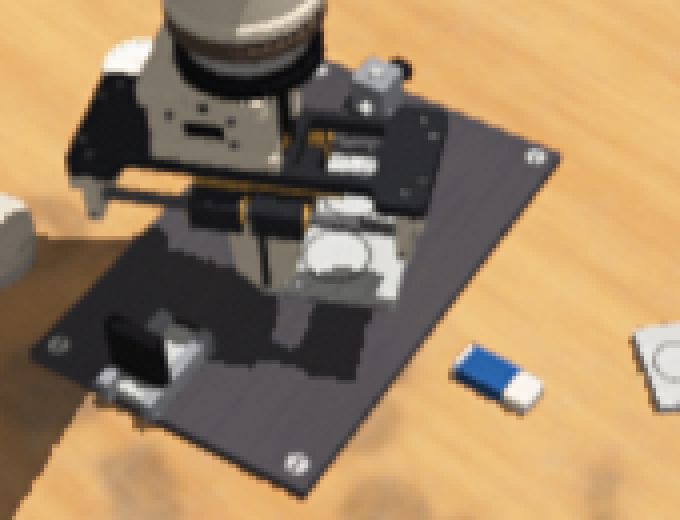

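The shut fingers stand just off the plate's edge near the far corner (crop (280,280)), with the keeper behind them clear. Now I feel for contact and turn the plate.

```bash
python3 - <<'E'
from h import *
T=manip.current_clock
def force(th,n=8):
    fs=[]
    for _ in range(n): fs.append(manip.current_force()); manip.sleep(.01)
    return loc(np.mean(fs,0),th)
th=np.radians(33); x=-.1355; y=.058; z=.015
b=force(th,15); print("base",b.round(2),T())
bw=None
while x>-.160 and x<-.110:
    f=force(th,5)-b
    if f[0]<-1.2: break
    x+=.001; manip.servo_line(pt(th,x,y,z),q(th),vel=.02)
print("contact x",x,f.round(2),T())
base=[]; log=[]
b0=R.from_euler("z",th).apply(b)
while T()<34:
    rel=th-JY
    if rel<-.15: print("no stop?"); break
    th-= .025 if rel>.14 else .006
    manip.servo_line(pt(th,x,y,z),q(th),vel=.03)
    f=force(th)-loc(b0,th)
    print(round(th-JY,3),f.round(1),round(y*1e3,1),round(T(),1))
    if rel>.11: base.append(-f[0])
    if f[1]<-.3*abs(f[0]) -.3: y-=.0005
    if f[1]>.5*abs(f[0])+.3: y+=.0005
    if -f[0]>np.median(base)+5 or -f[0]>11: break
print("end",np.median(base),x,y,th,T())
np.save("st.npy",[x,y,th,np.median(base),*b0])
E
```

```text
base [ 0.05  0.31 -0.  ] 8.1667
contact x -0.10949999999999999 [-0.07 -0.45 -0.09] 15.75
0.331 [-0.3 -0.2 -0.2] 58.0 16.1
0.306 [-0.1 -0.6  0.3] 58.0 16.4
0.281 [ 0.1 -0.5 -0.1] 57.5 16.7
0.256 [ 0.1 -0.3  0.2] 57.0 17.0
0.231 [ 0.  -0.2 -0.1] 56.5 17.3
0.206 [ 0.3 -0.4  0.1] 56.5 17.6
0.181 [-0.4 -0.1 -0.1] 56.5 18.0
0.156 [ 0.4 -0.7  0. ] 56.5 18.3
0.131 [-0.  -0.3  0.4] 56.0 18.6
0.125 [-0.4 -0.3  0.1] 55.5 18.9
0.119 [-0.4 -0.4  0.1] 55.5 19.2
0.113 [-0.1 -0.4 -0. ] 55.0 19.6
0.107 [-0.1 -0.6  0.1] 54.5 19.9
0.101 [-0.1 -0.5  0. ] 54.0 20.2
0.095 [ 0.1 -0.3  0.1] 53.5 20.5
0.089 [-0.1 -0.1  0.4] 53.5 20.8
0.083 [ 0.2 -0.2  0.3] 53.5 21.1
0.077 [-0.1 -0.3  0. ] 53.5 21.4
0.071 [ 0.4 -0.2 -0.2] 53.5 21.8
0.065 [0.2 0.  0. ] 53.5 22.1
0.059 [-0.  -0.5 -0. ] 53.5 22.4
0.053 [ 0.3 -0.4  0. ] 53.0 22.7
0.047 [ 0.1 -0.4 -0.3] 53.0 23.0
0.041 [-0.2 -0.2 -0.1] 52.5 23.4
0.035 [-0.1 -0.5 -0.2] 52.5 23.7
0.029 [-0.1 -0.5 -0.2] 52.0 24.0
0.023 [-0.  -0.2  0.1] 51.5 24.3
0.017 [-0.3 -0.1  0. ] 51.5 24.6
0.011 [-0.5 -0.2  0.2] 51.5 24.9
0.005 [-0.1 -0.3 -0.1] 51.5 25.2
-0.001 [ 0.2 -0.3 -0.1] 
[... 261 characters left out ...]
-0.5 -0.2] 49.0 28.1
-0.055 [-0.1 -0.2 -0.3] 48.5 28.4
-0.061 [ 0.2 -0.4 -0.1] 48.5 28.7
-0.067 [ 0.2 -0.3  0. ] 48.0 29.1
-0.073 [ 0.1 -0.2  0. ] 48.0 29.4
-0.079 [ 0.2 -0.3  0.2] 48.0 29.7
-0.085 [ 0.1 -0.1 -0.1] 48.0 30.0
-0.091 [ 0.  -0.2 -0.1] 48.0 30.3
-0.097 [ 0.5 -0.5 -0. ] 48.0 30.6
-0.103 [ 0.1 -0.4  0.1] 47.5 30.9
-0.109 [ 0.4 -0.3  0.2] 47.0 31.3
-0.115 [ 0.2 -0.4  0.2] 47.0 31.6
-0.121 [-0.  -0.2  0. ] 46.5 31.9
-0.127 [ 0.3 -0.5  0.1] 46.5 32.2
-0.133 [ 0.2 -0.1 -0.1] 46.0 32.5
-0.139 [-0.1 -0.2 -0.2] 46.0 32.9
-0.145 [-0.1 -0.3  0. ] 46.0 33.2
-0.151 [-0.1 -0.5  0.1] 46.0 33.5
no stop?
end 0.07713341766943253 -0.10949999999999999 0.04549999999999999 0.06895865315812832 33.4833
```

No contact was ever felt, and my loop wrongly went on without it. I look before doing anything else.

```bash
python3 - <<'E'
from h import *
print(manip.current_tool_pos(),manip.current_tcp_rot(),manip.current_clock(),manip.current_force())
a=cv2.resize(viewer.get_image("scene")[170:300,180:350,::-1],(680,520),interpolation=cv2.INTER_CUBIC)
cv2.imwrite("pics/s2.png",a)
E
```

```text
[0.58755441 0.18440149 0.01498666] [ 9.99403672e-01  3.45297097e-02 -1.37020728e-05  1.82658946e-06] 33.4833 [ 0.00631477  0.03564995 -1.02492042]
```

View pics/s2.png

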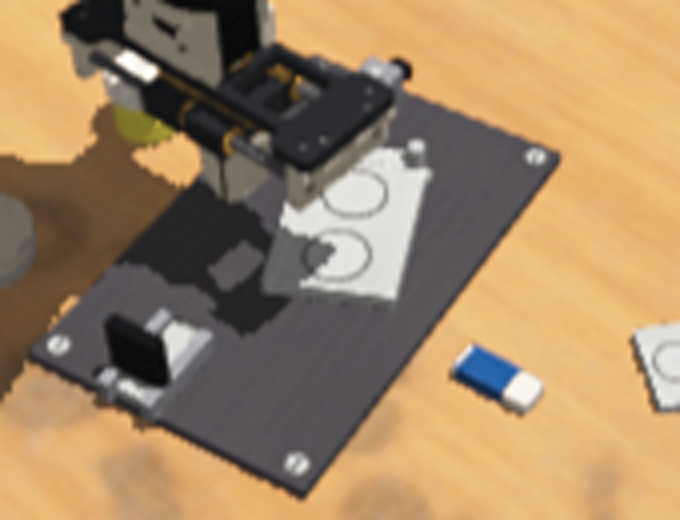

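```bash
python3 - <<'E'
from h import *
c=lambda P:((proj("scene",P)-[180,170])*4).round(0).tolist()
th=np.radians(33)
print("tip now",c(manip.current_tool_pos()),"s1 tip",c([.555,.1209,.015]))
print("corner",c([pt(th,-.112,.072,.022),pt(th,-.112,-.008,.022),pt(th,-.0,-.0,.036)]))
print(manip.current_finger_gap(),manip.current_q())
E
```

```text
tip now [[239.0, 238.0]] s1 tip [[272.0, 323.0]]
corner [[257.0, 282.0], [392.0, 300.0], [413.0, 148.0]]
0.0003315892249968644 [ 0.05748626  0.68523433 -0.55223138  1.75352495  0.46404325  0.83589435
 -2.21326219]
```

```bash
python3 - <<'E'
from h import *
c=lambda P:((proj("scene",P)-[180,170])*4).round(0).tolist()
for z in(.015,.025,.035,.045): print(z,"s1",c([.555,.1209,z]),"s2",c([.58755,.1844,z]))
im=viewer.get_image("scene"); im2=viewer.get_image("top")
P=proj("scene",[.58755,.1844,.03])[0].astype(int); Q=proj("top",[.58755,.1844,.03])[0].astype(int)
a=cv2.resize(im[P[1]-30:P[1]+30,P[0]-30:P[0]+30,::-1],(400,400),interpolation=cv2.INTER_CUBIC)
b=cv2.resize(im2[Q[1]-30:Q[1]+30,Q[0]-30:Q[0]+30,::-1],(400,400),interpolation=cv2.INTER_CUBIC)
a=cv2.convertScaleAbs(a,alpha=1.8); b=cv2.convertScaleAbs(b,alpha=1.8)
cv2.imwrite("pics/s3.png",np.hstack([a,b])); print(P,Q)
E
```

```text
0.015 s1 [[272.0, 323.0]] s2 [[239.0, 238.0]]
0.025 s1 [[271.0, 312.0]] s2 [[238.0, 227.0]]
0.035 s1 [[270.0, 301.0]] s2 [[236.0, 215.0]]
0.045 s1 [[269.0, 289.0]] s2 [[235.0, 203.0]]
[239 225] [273 234]
```

View pics/s3.png

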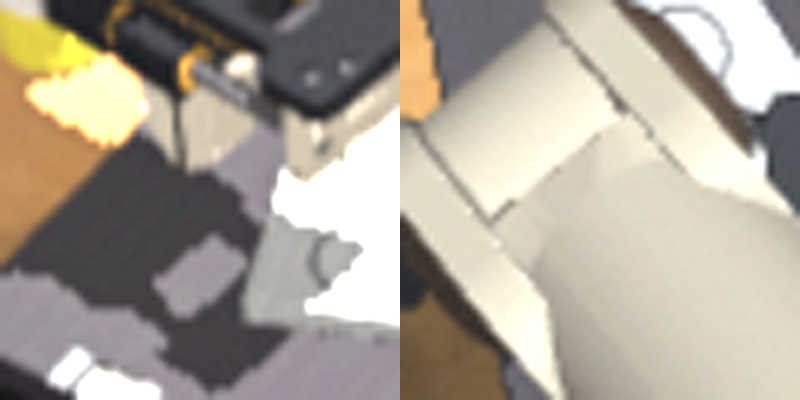

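The fingertips stand at crop (190,170), which is some 30 mm higher than the reported TCP height. So they passed over the plate, which has not moved. I find the true height by a guarded touch on the bare jig face, and the push aborts if it meets no contact.

```bash
cat >> h.py <<'E'
T=manip.current_clock
def force(th,n=4):
    fs=[]
    for _ in range(n): fs.append(manip.current_force()); manip.sleep(.008)
    return loc(np.mean(fs,0),th)
E
python3 - <<'E'
from h import *
th=np.radians(33)
manip.servo_line(pt(th,-.138,.056,.015),q(th),vel=.2)
manip.servo_line(pt(th,-.138,.056,.004),vel=.06)
b=force(th,8); z=.004; print(b.round(2),T())
while z>-.035:
    f=force(th,3)-b
    if f[2]>1.8: break
    z-=.002; manip.servo_line(pt(th,-.138,.056,z),vel=.03)
p=manip.current_tool_pos(); print("touch",z,p.round(4),f.round(2),T())
manip.servo_line(pt(th,-.138,.056,z+.004),vel=.04)
f=force(th,4)-b; print(f.round(2),manip.current_tool_pos().round(4),T())
np.save("z.npy",z)
E
```

```text
[ 0.03 -0.06 -0.13] 34.6917
touch -0.030000000000000013 [ 0.5542  0.1179 -0.0294] [-1.06  0.54  5.24] 39.3917
[-0.04  0.24  0.14] [ 0.5539  0.1178 -0.0259] 39.675
```

```bash
python3 - <<'E'
from h import *
z=-.026; th=np.radians(33); x,y=-.138,.056
b=force(th,8); b0=R.from_euler("z",th).apply(b)
x=-.131; manip.servo_line(pt(th,x,y,z),vel=.03)
f=force(th)-b; ok=abs(f[0])>1.2
while not ok and x<-.108:
    x+=.0015; manip.servo_line(pt(th,x,y,z),vel=.03); f=force(th,3)-b; ok=f[0]<-1.2
print("contact",ok,round(x,4),f.round(2),round(T(),1))
base=[]; done=False
if ok:
  while T()<54:
    rel=th-JY
    if rel<-.14: print("no stop"); break
    fx=-f[0]; B=np.median(base) if base else 3
    if len(base)>3 and fx>B+5 or fx>11: done=True; break
    th-=.035 if rel>.15 else (.006 if fx>B+1.5 else .014)
    manip.servo_line(pt(th,x,y,z),q(th),vel=.04)
    f=force(th)-loc(b0,th)
    print(round(th-JY,3),f.round(1),round(y*1e3,1),round(T(),1))
    if th-JY>.1: base.append(-f[0])
    if f[1]<-.8-.3*abs(f[0]): y-=.0006
    if f[1]>.8+.4*abs(f[0]): y+=.0006
print("done",done,np.median(base) if base else 0,x,y,th-JY,T())
if done or not ok:
    manip.servo_line(pt(th,x-.012,y,z),vel=.08); print(T())
    manip.servo_line(pt(th,x-.012,y,.07),vel=.2)
cv2.imwrite("pics/s4.png",cv2.resize(viewer.get_image("scene")[170:300,180:350,::-1],(680,520),interpolation=cv2.INTER_CUBIC)); print(T())
E
```

```text
contact True -0.122 [-1.58  0.31  1.1 ] 41.8
0.321 [-1.6  0.8 -0.3] 56.0 42.1
0.286 [-1.6  1.  -0.1] 56.0 42.4
0.251 [-2.2  0.6 -0.3] 56.0 42.7
0.216 [-1.7  0.5  0. ] 56.0 43.0
0.181 [-1.7  1.2  0.1] 56.0 43.3
0.146 [-1.8  0.8 -0.1] 56.0 43.6
0.132 [-2.6 -0.1  0.5] 56.0 43.9
0.118 [-1.7  0.   0.2] 56.0 44.2
0.104 [-1.8 -0.1 -0.7] 56.0 44.5
0.09 [-2.   0.2 -0.3] 56.0 44.7
0.076 [-2.3  0.3 -0.4] 56.0 45.0
0.062 [-2.1  0.3 -0.7] 56.0 45.3
0.048 [-2.1  0.4 -0.4] 56.0 45.6
0.034 [-2.3  0.3 -0.3] 56.0 45.9
0.02 [-2.5  0.7 -0.8] 56.0 46.2
0.006 [-2.4  0.5 -0.5] 56.0 46.4
-0.008 [-3.3  0.6  0.3] 56.0 46.7
-0.014 [-4.5 -0.5  0.9] 56.0 47.0
-0.02 [-5.2 -0.9  1.2] 56.0 47.3
-0.026 [-5.1 -1.3  1.2] 56.0 47.6
-0.032 [-5.  -1.3  1.5] 56.0 47.9
-0.038 [-5.9 -1.5  2.2] 56.0 48.1
-0.044 [-6.4 -2.   2.3] 56.0 48.4
-0.05 [-6.6 -1.7  2.1] 56.0 48.7
-0.056 [-6.6 -2.1  2.2] 56.0 49.0
-0.062 [-7.3 -2.1  2.8] 56.0 49.3
done True 1.7321871214023778 -0.122 0.056 -0.06195283259315712 49.275
49.575
50.2583
```

View pics/s4.png

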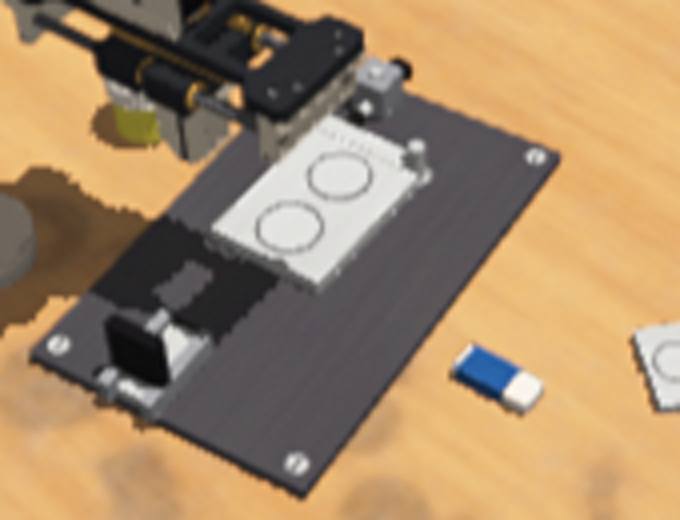

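The plate has turned (corner at crop (215,230)), its far edge presses on the plunger at (360,115), and the peg at (415,155) is still in the notch. Next is the keeper, with the corrected tool height.

```bash
python3 - <<'E'
from h import *
J=np.array([.6114,.1509]); c,s=np.cos(JY),np.sin(JY)
jp=lambda x,y,z:[J[0]+c*x-s*y,J[1]+s*x+c*y,z]
y=.020; zc=-.005; x=-.166
manip.servo_line(jp(x,y,.07),q(JY),vel=.2)
manip.servo_line(jp(x,y,zc),vel=.15)
b=force(JY,6); print("at",T(),b.round(1))
f=b*0
while f[0]>-3 and x<-.135:
    x+=.0015; manip.servo_line(jp(x,y,zc),vel=.04); f=force(JY,3)-b
print("contact",round(x,4),f.round(1),T())
if f[0]<=-3:
    x0=x; x+=.045; manip.servo_line(jp(x,y,zc),vel=.05); f=force(JY)-b; base=[]; print("slid",f.round(1),T())
    while T()<67 and x<x0+.085:
        fx=-f[0]; B=np.median(base) if base else fx
        if len(base)>=3 and fx>B+4.7: print("clamped"); break
        if fx<B+1.2: base.append(fx); dx=.0015
        else: dx=.0006
        x+=dx; manip.servo_line(jp(x,y,zc),vel=.03); f=force(JY)-b
        print(round((x-x0)*1e3,1),f.round(1),round(T(),1))
    manip.servo_line(jp(x-.012,y,zc),vel=.08)
    manip.servo_line(jp(x-.012,y,.08),vel=.25); print(T())
cv2.imwrite("pics/s5.png",cv2.resize(viewer.get_image("scene")[170:300,180:350,::-1],(680,520),interpolation=cv2.INTER_CUBIC)); print(T())
E
```

```text
at 51.725 [-0.1  0.  -0. ]
contact -0.151 [-5.   0.4  3.7] 54.475
slid [-5.   0.4  2.2] 55.5583
46.5 [-5.9  0.2  2.7] 55.8
48.0 [-6.   0.1  2.6] 56.1
49.5 [-5.9  0.5  2.2] 56.4
51.0 [-6.3  0.4  2.7] 56.7
52.5 [-6.1  0.1  2.3] 57.0
54.0 [-5.9  0.3  2.5] 57.3
55.5 [-6.1  0.7  2.6] 57.5
57.0 [-6.  -0.1  2. ] 57.8
58.5 [-6.5  0.2  2.2] 58.1
60.0 [-5.8  0.2  2.3] 58.4
61.5 [-5.9  0.   2.2] 58.7
63.0 [-6.1  0.5  2.4] 59.0
64.5 [-5.7  0.1  2.6] 59.2
66.0 [-7.9  0.3  4.3] 59.5
66.6 [-9.2 -0.1  6. ] 59.8
67.2 [-9.7  0.1  7.1] 60.1
67.8 [-10.8  -0.2   8.3] 60.4
clamped
61.1667
61.2167
```

View pics/s5.png

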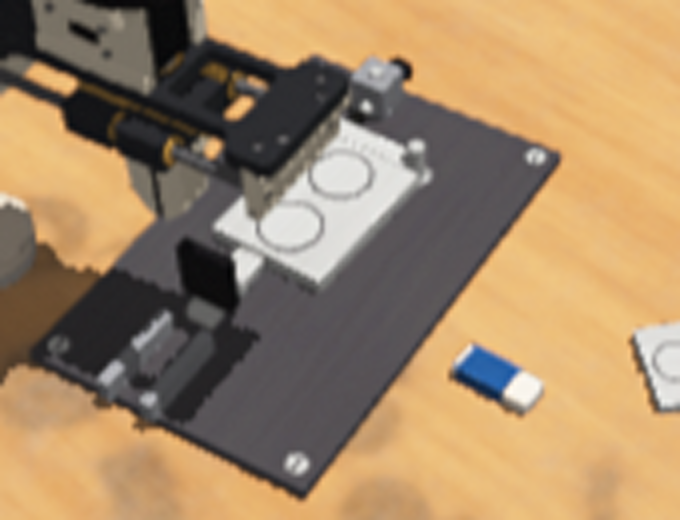

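The keeper tip (crop (245,265)) bears on the plate's edge. The plate still presses on the plunger with its notch on the peg at (415,155), and the gripper is clear of everything. I hand in.

```bash
python3 -c "
from bench import manip
print(manip.hand_in(),manip.current_clock())"
```

```text
the job is handed in; nothing more can be done
the job is handed in; nothing more can be done
```

The plate was turned about the peg onto the sprung stop, then lightly clamped by the keeper (resistance up about 4.8 N), and handed in at about 61 s with the robot clear; a first pass missed, going over the plate without touching it, because the tool sat about 40 mm higher than reported.

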